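# Load a grille bar into the weighted glue clamp

## Task

Put the black grille bar that waits in the clamp jig's channel under the heavy flap: press the long lift lever down until the flap stays up on its catch and let the lever come back up, push the bar along the channel with a fingertip until it is fully home against the end stop, then press the catch's short release tab so that the flap comes down and clamps the bar. Only press and push: keep the bar down in its channel, do not put your hand to the flap itself, and leave the tools and spare parts around the jig where they are.

Things in the scene. Friction and masses are not known exactly. Their poses are not given: they have to be found in the camera images.
- jig: clamp jig screwed to the bench: aluminium base plate 12 mm thick, in its own frame x -80 to +66, y -161 to +100 mm. Origin on the bench top under the middle of the bar's seated place; x points from the lever side to the hinge side (roughly away from the robot), y along the channel towards the end stop, z up.
- nest (a point): point on the channel floor, 12 mm above the bench, where the origin of the bar lies when the bar is fully home; axes as the jig's. The channel is 42 mm wide between two rails whose tops are 20 mm above the bench; it runs along the jig's y, centred on x = 0, from y = -155 mm to the end stop (face at y = +58.5 mm, top 27 mm above the bench).
- flap_lip (a point): middle of the front edge of the flap. The flap (66 mm wide) covers y = -10 to +56 and x = -50 to +50 mm in the jig's frame, so 48 mm of a seated bar stick out of it. Up on its catch its weights reach 92 mm above the bench.
- flap (a joint): heavy steel flap (about 1.3 kg, two disc weights on top) hinged along the jig's y at the back (x = +50 mm, 44 mm up), in rad. -0.08: shut over the empty nest, its rubber pad blocking the bar's way; 0: flat on a seated bar; about +0.2: up on the catch; the lever raises it to about +0.27. A damper lets it down gently (about 0.5 s).
- lift_lever (a joint): cranked lift lever, in rad: 0 at rest with the long end up; pressing the long end down counts positive, 0.66 at its stop. Its short end lifts a pin on the flap's side. The catch clicks in at about 0.57. A spring brings it back to 0 when let go. Pressing at the paddle takes up to about 10 N.
- lever_pivot (a point): pivot of the lift lever: x = -34, y = +80 mm in the jig's frame, 40 mm above the bench; axes as the jig's; the lever turns about the jig's y
- lever_pad (a point): middle of the top face of the black paddle (36 mm long, 28 mm wide, 9 mm thick) at the lever's long end. At rest it is 94 mm to the jig's -x side of the pivot and 64 mm above it; it goes down on a circle of 114 mm radius about the pivot to about 8 mm below the pivot at the stop.
- catch (a joint): sprung catch in front of the flap, in rad: 0 engaged; pressing its release tab down counts positive; the flap is let go at about 0.22; stop at 0.34. It gives way by itself as the flap rises past it, and springs back to 0. Letting the loaded flap go takes about 3 to 6 N at the tab.
- release_tab (a point): middle of the top face of the catch's black release tab (26 mm along the jig's x, 24 mm wide), at x = -112, y = +4 mm in the jig's frame, 38 mm above the bench when not pressed; it goes down about 20 mm to its stop (13 mm lets the flap go) and 2 mm towards -x, turning about an axis along the jig's y at x = -54 mm, 23 mm above the bench
- grille_bar: black plastic grille bar to be clamped, 117 x 39 x 18 mm, 22 g, lying in the channel with its long side (own x) along the channel. Origin in the middle of its underside. It starts 73 to 89 mm short of the nest, outside the flap.
- spare_bar: a second, identical grille bar lying on the bench in front of the jig; not to be moved. Origin in the middle of its underside
- screwdriver: black-handled screwdriver, 24 x 166 x 26 mm, lying to the left of the jig; not to be moved
- hex_keys: yellow folding hex key set, 22 x 92 x 24 mm, lying behind the jig; not to be moved
- bolt_a: hexagon bolt 34 mm tall, standing on its head on the bench to the left of the lift lever; not to be moved
- bolt_b: hexagon bolt 34 mm tall, standing on its head behind the jig; not to be moved
Things that resemble listed ones, but are neither listed nor needed, are in the scene too. What is shaped like the grille_bar but pink is not meant.

How it is judged:
By the outcome, as a careful person would: the job done as asked, in the order asked, and still so for the second after the job is handed in, with the robot touching nothing.
It also fails if it takes over 54 s, if anything falls off the work surface, if the arm or the gripper's body presses on something with over 40 N, if the wrist force passes 120 N, or if a joint passes its speed limit or range.

## Robot

A 6-joint arm with a two-finger parallel gripper is mounted at the origin on a cart in front of the work surface, level with it; the furniture and walls round the work are solid. World frame = base frame: x ahead of the robot, y to its left, z up, the work surface at z = 0. Lengths are in m, angles in rad, forces in N, time in s.
With the tool pointing down it reaches from about 0.425 to 0.925 m from the base axis. Payload 12.5 kg.
Tool frame: the origin (TCP) lies on the centre line of the jaws, within the pads' length; the fingertips stand 22 mm ahead of it and the grasp point (between the pads) lies 3 mm ahead of it; y points along the fingers, z is the direction in which the jaws open and shut, and the axes are right-handed (so a half turn about y gives the same grasp; the last joint's range is limited). The gripper opens to 85 mm and grips with 20 to 120 N. Pads are 22 mm wide; open, the fingers measure 114 mm over their backs; the gripper's body (76 mm by 85 mm) begins 54 mm behind the grasp point. The pads swing forward as they close: fully open they stand 13 mm farther back than shut.
Start: joints at [-1.276, 0.491, 1.559, -0, 1.092, -0.106], TCP at [0.244, -0.575, 0.253] pointing down, gripper open.
Joint ranges: [-3.1, 3.1], [-0.84, 2.19], [0.05, 2.79], [-1.13, 4.28], [0.06, 2.93], [-2.69, 2.69]. Speed limits (rad/s): [2.22, 2.22, 2.79, 3.14, 3.14, 3.14].

## Interface

Orientations are given as a unit quaternion [w, x, y, z].
In Python, from plant import manip gives the robot as it stands.
- The arm moves only by the tool drive_tool, never from a script. Its argument "targets" is a list of rows, each a list of 3 entries, a list of its own where there are three numbers: the shift along the world's x, y, z in units of 25 mm (1.0 is 25 mm), then the turn about the world's z in units of 6 degrees (1.0 is 6 degrees), then the finger opening in mm, from 0 to 85.4. A call has 1 to 10 rows; each row is the pose to reach, as a shift and turn from the pose commanded when the call began; what a row does not reach only later rows make up. A row lasts 1/12 s, in which the tool goes at most 41.7 mm and 7.16 degrees, less where a joint would pass 70% of its speed; a pose out of reach is approached as far as the arm can. A call with a gripper value outside its range is refused whole. The fingers move at their own pace and stop on an object; "newtons" is the grip in N (left out, the last holds). Time passes only in rows, so rows that repeat a pose let the fingers close. It gives the time, the measured TCP pose, the force and the opening at its end, in the units of the state.
- manip.observe(): the state, without advancing time (a new reading comes with each control period).
- manip.camera(name): name is "side" or "top" or "wrist"; returns a dict with "img" (420x560x3 uint8, red, green, blue), "camera_matrix" (3x3 intrinsics, pixels), "world_from_camera" (4x4, takes a point from camera to world coordinates); the wrist camera has in their place "mount" (4x4, takes a point from camera to tool coordinates, whose origin is the TCP and whose axes are the tool frame's). Camera axes: x right, y up, looking along -z (the intrinsics and any distortion apply to the point x, -y, -z); pixel columns grow to the right and rows downward; lengths in m; the calibration is good to about 2 mm. A picture is of the moment at which its call begins: read the wrist's pose just before it. There is no depth.
- manip.finish_job(): hands the job in, once; it reports no verdict.
Trained networks look in the newest picture that a camera, given by its name, has taken for a name from the list of things; names that differ only in an ending like _2 or _b are one class to them, and where a whole thing is asked for, a point or a joint stands for the part that bears it (a point fixed in the world has none). Each returns a list of dicts, best first, with "score" (0 to 1); they miss things now and then, are a little off and sometimes report something else, mostly with a low value. They report only what shows in the picture. A call takes as long as a camera call. They do not tell look-alikes from the thing itself.
- manip.boxes_of(camera, label): "position" ([x, y, z] in m, in the coordinates of the camera as it stood for that picture, good to about 4 mm: the middle of the surface that is visible of it).
The state is a dict: "t": time; "joint_pos": joint angles; "qvel": joint speeds; "joint_torque": joint torques, N m; "tool_pos": TCP position; "eef_rot": TCP orientation; "ft_force": force on the tool from outside, world axes, zero at the start; "ft_torque": the same for the moment, N m; "grip_width": opening from 0.0 (shut) to 1.0 (fully open).
Only numpy, scipy, OpenCV 4.12 (cv2) and the standard library are available. Lean on these libraries where they do the work, as an engineer would, in place of code of your own. Each camera call takes 0.05 s, during which the arm holds its last target.

## Working session

There is one attempt and no reset: what is moved stays moved. The work goes in short steps, Python scripts to look and compute and a tool call to move; the robot and the scene stay as the last step left them, time stands still between calls to the robot, and variables do not carry over. Pictures are saved under pics/ and viewed, and the job is handed in when it is done.

Besides the shell and the picture viewer there is one more tool, called after ">>>" as a command line: name --argument value ..., lists and objects as JSON in quotes. drive_tool: Moves the arm, as the interface text tells. Its arguments: {"type":"object","properties":{"targets":{"type":"array"},"newtons":{"type":"number"}},"required":["targets"]}

```bash
ls; mkdir -p pics; cat > h.py <<'E'
import numpy as np, cv2
from plant import manip
def shot(name,fn):
    o=manip.observe(); c=manip.camera(name)
    cv2.imwrite('pics/'+fn,c['img'][:,:,::-1]); return o,c
E
python3 - <<'E'
from h import *
for n in ['top','side']:
    o,c=shot(n,n+'0.png')
    print(n,c['camera_matrix'].tolist(),np.round(c['world_from_camera'],4).tolist(),[k for k in c])
    W=np.array(c['world_from_camera'])
    for l in ['jig','grille_bar','lever_pad','release_tab','flap_lip','lever_pivot','spare_bar','screwdriver','hex_keys','bolt_a']:
        try:
            for d in manip.boxes_of(n,l):
                p=W@np.r_[d['position'],1]; print(l,round(d['score'],2),np.round(p[:3],4), {k:v for k,v in d.items() if k not in('score','position')})
        except Exception as e: print(l,e)
print(manip.observe())
E
```

```text
pics
top [[525.4448181673541, 0.0, 277.2061650584581], [0.0, 525.4448181673541, 210.7061984685132], [0.0, 0.0, 1.0]] [[-0.0022, 0.9989, -0.0472, 0.4594], [-0.9999, -0.0029, -0.0145, -0.1344], [-0.0146, 0.0471, 0.9988, 0.995], [0.0, 0.0, 0.0, 1.0]] ['img', 'camera_matrix', 'world_from_camera']
jig 0.78 [ 0.5281 -0.1831  0.0104] {}
grille_bar 0.93 [ 0.3123 -0.2496  0.0191] {}
grille_bar 0.57 [ 0.5488 -0.2513  0.0284] {}
lever_pad 0.64 [ 0.4459 -0.0956  0.0882] {}
release_tab 0.62 [ 0.4548 -0.1716  0.0378] {}
flap_lip 0.72 [ 0.5462 -0.1544  0.0509] {}
lever_pivot 0.94 [ 0.5307 -0.1839  0.0134] {}
lever_pivot 0.38 [ 0.5511 -0.2496  0.0259] {}
spare_bar 0.84 [ 0.4337 -0.2843  0.0145] {}
screwdriver 0.62 [ 0.5956 -0.038   0.0196] {}
hex_keys 0.78 [ 0.6598 -0.2391  0.0229] {}
bolt_a 0.48 [ 0.4354 -0.03    0.007 ] {}
side [[502.02961733068383, 0.0, 288.31807473223074], [0.0, 502.02961733068383, 207.20115863398706], [0.0, 0.0, 1.0]] [[0.9993, 0.0344, -0.0115, 0.5], [-0.0254, 0.4372, -0.899, -0.9646], [-0.0259, 0.8987, 0.4378, 0.5173], [0.0, 0.0, 0.0, 1.0]] ['img', 'camera_matrix', 'world_from
[... 542 characters left out ...]
lt_a 0.47 [ 0.6367 -0.0931  0.0133] {}
{'t': 1.1, 'joint_pos': array([-1.27560955e+00,  4.90869865e-01,  1.55888490e+00, -5.86427448e-06,
        1.09170394e+00, -1.05603389e-01]), 'qvel': array([-0.00060891,  0.00080308,  0.00034851,  0.000394  ,  0.00181356,
        0.00023821]), 'joint_torque': array([ 2.04498956e-04, -6.18275142e+01, -2.61850977e+01, -1.44159949e-04,
        4.34680915e-04, -1.40428392e-05]), 'tool_pos': array([ 0.24386438, -0.57548043,  0.25335088]), 'eef_rot': array([-0.1407578 ,  0.1407525 , -0.69290865,  0.6930033 ]), 'ft_force': array([0.44033279, 0.16375648, 0.4676172 ]), 'ft_torque': array([-0.00818347,  0.00805759,  0.08352269]), 'grip_width': 0.9970855084827398}
```

View pics/top0.png

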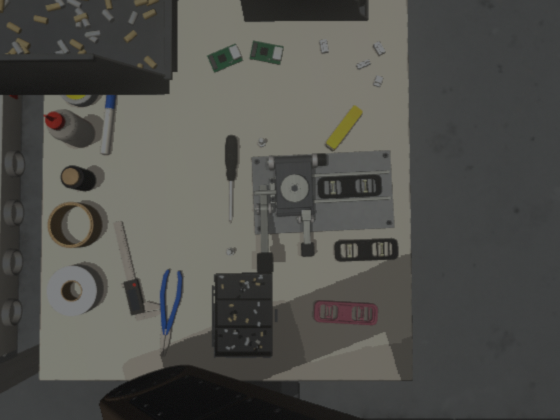

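View pics/side0.png

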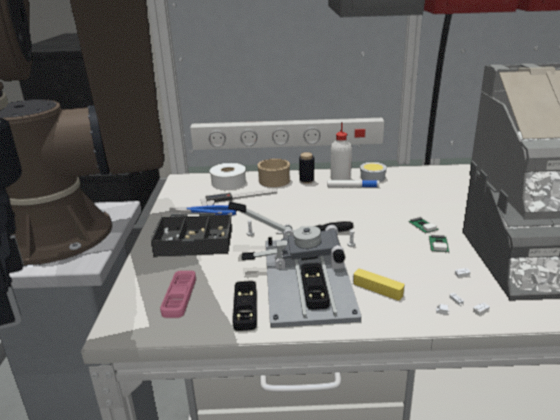

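```bash
python3 -c "
import cv2
a=cv2.imread('pics/top0.png')[150:390,180:400];cv2.imwrite('pics/tcrop.png',cv2.resize(a,None,fx=2.5,fy=2.5,interpolation=cv2.INTER_CUBIC))
a=cv2.imread('pics/side0.png')[100:340,200:450];cv2.imwrite('pics/scrop.png',cv2.resize(a,None,fx=2.5,fy=2.5,interpolation=cv2.INTER_CUBIC))"
```

```text
(no output)
```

View pics/tcrop.png

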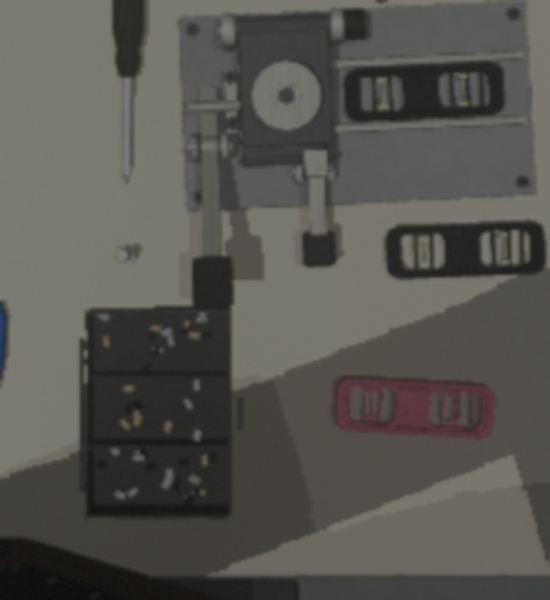

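View pics/scrop.png

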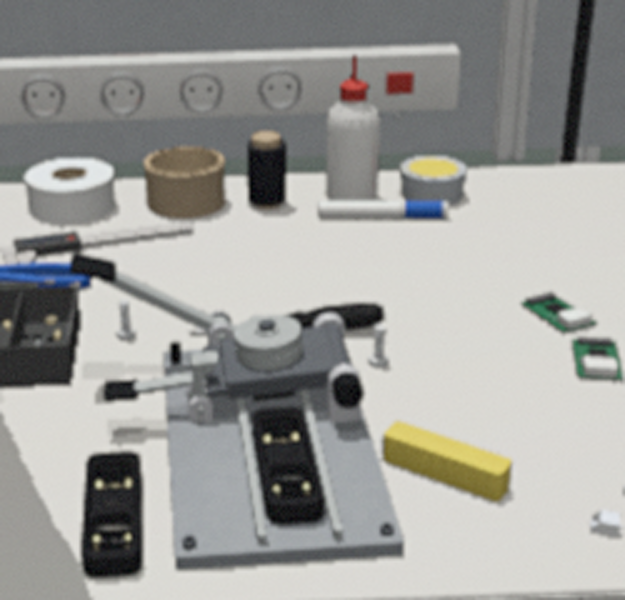

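```bash
cat > fit.py <<'E'
import numpy as np, cv2
from scipy.optimize import least_squares
K={'top':np.array([[525.4448,0,277.2062],[0,525.4448,210.7062],[0,0,1]]),'side':np.array([[502.0296,0,288.3181],[0,502.0296,207.2012],[0,0,1]])}
W={'top':np.array([[-0.0022, 0.9989, -0.0472, 0.4594], [-0.9999, -0.0029, -0.0145, -0.1344], [-0.0146, 0.0471, 0.9988, 0.995],[0,0,0,1]]),
'side':np.array([[0.9993, 0.0344, -0.0115, 0.5], [-0.0254, 0.4372, -0.899, -0.9646], [-0.0259, 0.8987, 0.4378, 0.5173],[0,0,0,1]])}
def proj(c,P):
    P=np.atleast_2d(P); q=(np.linalg.inv(W[c])@np.c_[P,np.ones(len(P))].T)[:3]
    u=K[c]@np.array([q[0],-q[1],-q[2]]); return (u[:2]/u[2]).T
def ray(c,px,z):
    d=np.array([(px[0]-K[c][0,2])/K[c][0,0],-(px[1]-K[c][1,2])/K[c][1,1],-1]); d=W[c][:3,:3]@d; o=W[c][:3,3]
    return o+d*(z-o[2])/d[2]
def jw(p,P):
    P=np.atleast_2d(P).astype(float)/1000; c,s=np.cos(p[2]),np.sin(p[2])
    return np.c_[p[0]+c*P[:,0]-s*P[:,1],p[1]+s*P[:,0]+c*P[:,1],P[:,2]]
E
python3 - <<'E'
from fit import *
t=lambda x,y:(x/2.5+180,y/2.5+150)
s=lambda x,y:(x/2.5+200,y/2.5+100)
obs=[('top',(66,100,12),t(179,17)),('top',(66,-161,12),t(525,3)),('top',(-80,-161,12),t(536,194)),('top',(-80,100,12),t(187,211)),
('side',(-80,-161,12),s(178,552)),('side',(66,-161,12),s(403,543)),('top',(-112,4,38),t(319,248)),('top',(-128,80,104),t(211,280)),('side',(-112,4,38),s(120,389))]
def r(p): return np.concatenate([proj(c,jw(p,P))[0]-np.array(px) for c,P,px in obs])
f=least_squares(r,[0.54,-0.18,0.05],loss='soft_l1'); print(f.x,np.degrees(f.x[2])); print(np.round(f.fun.reshape(-1,2),1))
p=f.x; np.save('p.npy',p)
for n,off,cr in [('top',(180,150),(150,390,180,400)),('side',(200,100),(100,340,200,450))]:
    a=cv2.imread(f'pics/{n}0.png'); 
    a=cv2.resize(a[cr[0]:cr[1],cr[2]:cr[3]],None,fx=2.5,fy=2.5,interpolation=cv2.INTER_CUBIC)
    def ln(L,col):
        q=((proj(n,jw(p,L))-np.array(off))*2.5+1).astype(int); cv2.polylines(a,[q.reshape(-1,1,2)],True,col,1)
    ln([(-80,-161,12),(66,-161,12),(66,100,12),(-80,100,12)],(0,0,255))
    ln([(-21,-155,20),(21,-155,20),(21,58,20),(-21,58,20)],(0,255,0))
    ln([(-125,-8,38),(-99,-8,38),(-99,16,38),(-125,16,38)],(255,255,0))
    ln([(-34,80,40),(-128,80,104)],(0,255,255))
    for y0 in(-73,-89): ln([(-19.5,y0-58.5,30),(19.5,y0-58.5,30),(19.5,y0+58.5,30),(-19.5,y0+58.5,30)],(255,0,255))
    cv2.imwrite(f'pics/{n}ov.png',a)
for nm,P in dict(pad=(-128,80,104),padstop=(-148,80,32),pivot=(-34,80,40),tab=(-112,4,38),nest=(0,0,12)).items(): print(nm,np.round(jw(p,P),4))
for n,px in [('top',(350,187)),('top',(366,250)),('top',(344,313))]: print(px,ray(n,px,.03))
E
```

```text
[ 0.54608511 -0.17417419  0.04363859] 2.5003069211352047
[[-0.4 -0. ]
 [-0.  -1. ]
 [-0.   0.3]
 [-0.2 -0.1]
 [-1.8  2.5]
 [ 0.7  0.1]
 [-0.3  0.3]
 [ 0.1  0. ]
 [ 0.1 -0.4]]
pad [[ 0.4147 -0.0998  0.104 ]]
padstop [[ 0.3947 -0.1007  0.032 ]]
pivot [[ 0.5086 -0.0957  0.04  ]]
tab [[ 0.434  -0.1751  0.038 ]]
nest [[ 0.5461 -0.1742  0.012 ]]
(350, 187) [ 0.54825909 -0.2543653   0.03      ]
(366, 250) [ 0.43263222 -0.28254568  0.03      ]
(344, 313) [ 0.31840354 -0.24146787  0.03      ]
```

View pics/topov.png

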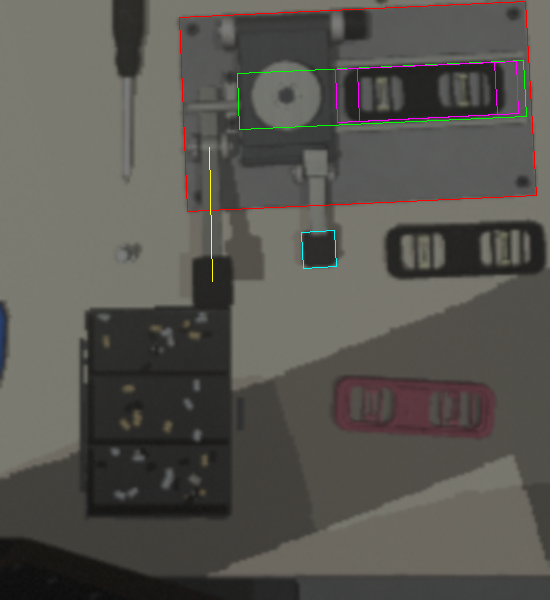

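View pics/sideov.png

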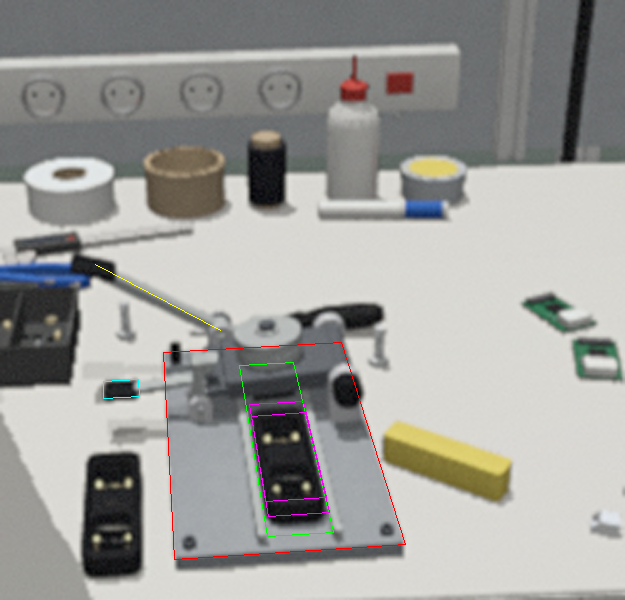

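```bash
python3 - <<'E'
from fit import *
from scipy.spatial.transform import Rotation as R
q=[-0.1407578,0.1407525,-0.69290865,0.6930033]
print(np.round(R.from_quat(q[1:]+q[:1]).as_matrix(),3))
p=np.load('p.npy')
print(ray('top',(248,274),.03),ray('top',(264,257),.1),ray('top',(265,262),.1),ray('top',(264,272),.1))
print(ray('side',(155,244),0),ray('side',(232,215),.04))
E
```

```text
[[-0.921  0.     0.39 ]
 [-0.39  -0.    -0.921]
 [ 0.    -1.     0.   ]]
[ 0.38920936 -0.0666854   0.03      ] [ 0.42302108 -0.09879367  0.1       ] [ 0.41455333 -0.1004839   0.1       ] [ 0.39764797 -0.09876755  0.1       ]
[ 0.23302455 -0.05484339  0.        ] [ 0.39245413 -0.01282126  0.04      ]
```

```bash
python3 - <<'E'
from fit import *
a=cv2.imread('pics/top0.png')[220:370,195:325];cv2.imwrite('pics/tc2.png',cv2.resize(a,None,fx=4,fy=4,interpolation=cv2.INTER_CUBIC))
a=cv2.imread('pics/side0.png')[180:290,140:300];cv2.imwrite('pics/sc2.png',cv2.resize(a,None,fx=5,fy=5,interpolation=cv2.INTER_CUBIC))
E
```

```text
(no output)
```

View pics/tc2.png

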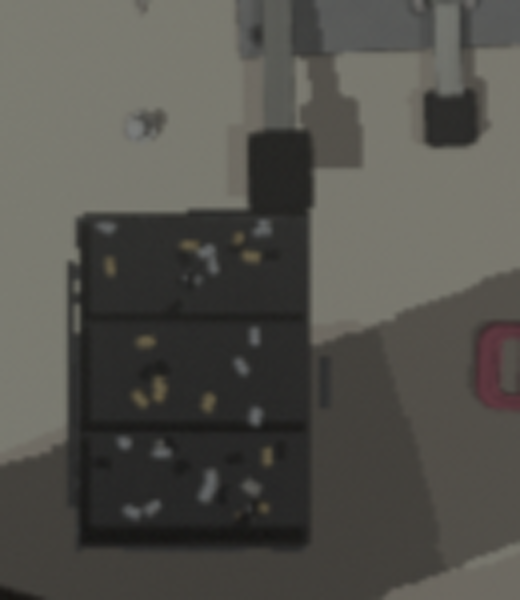

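View pics/sc2.png

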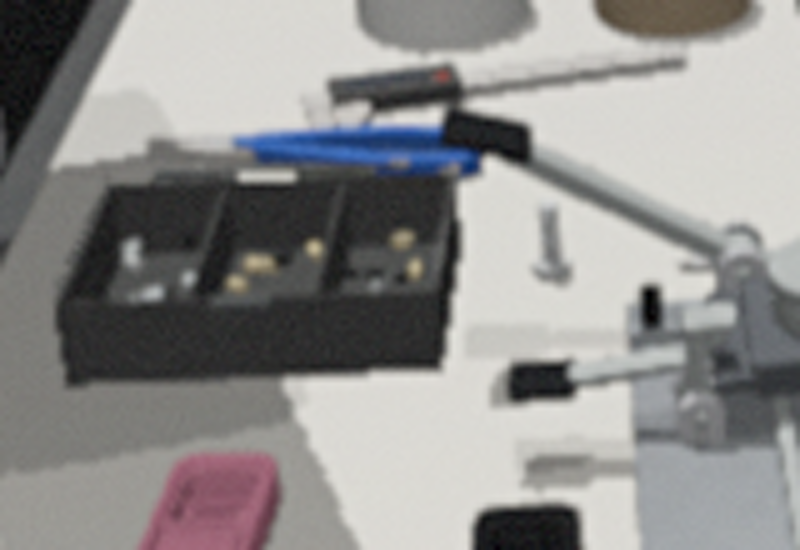

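```bash
python3 - <<'E'
from fit import *
print(ray('side',(228,253.4),0))
for z in (.02,.03,.04,.05): print(z,ray('side',(228.6,240),z),ray('top',(272,273),z), ray('top',(214,274),z), ray('side',(231.5,215),z))
print(ray('top',(230,251),.0), ray('side',(250,235),0))
E
```

```text
[ 0.38828946 -0.10293135  0.        ]
0.02 [ 0.3895235  -0.08429729  0.02      ] [ 0.39027091 -0.11036965  0.02      ] [ 0.3885536  -0.00300709  0.02      ] [0.38683852 0.02714554 0.02      ]
0.03 [ 0.39174503 -0.10199893  0.03      ] [ 0.39097992 -0.11061612  0.03      ] [ 0.38928023 -0.00435471  0.03      ] [0.38911404 0.00720294 0.03      ]
0.04 [ 0.39396655 -0.11970057  0.04      ] [ 0.39168894 -0.11086258  0.04      ] [ 0.39000686 -0.00570233  0.04      ] [ 0.39138956 -0.01273966  0.04      ]
0.05 [ 0.39618808 -0.13740222  0.05      ] [ 0.39239795 -0.11110905  0.05      ] [ 0.39073349 -0.00704995  0.05      ] [ 0.39366507 -0.03268226  0.05      ]
[ 0.43037483 -0.03048324  0.        ] [ 4.28967554e-01 -3.06117777e-02 -1.11022302e-16]
```

>>> drive_tool --targets '[[[1.5,3,0],2,0],[[3,6,0],3,0],[[4,8,0],4,0],[[5,10,0],5.5,0],[[6,12,0],7,0],[[6.8,14,0],8,0],[[6.8,16,0],9,0],[[6.8,18,0],10,0],[[6.8,19,0],11,0],[[6.8,19,0],11.6,0]]'

```text
t: 1.93
tool_pos: [0.3951, -0.188, 0.2535]
eef_rot: [0.513, -0.513, 0.487, -0.487]
ft_force: [0.9, 0.0, 0.3]
grip_width: 0.002
```

>>> drive_tool --targets '[[[0,0,0],0,0],[[0,0,0],0,0],[[0,0,0],0,0],[[0,0,0],0,0]]'

```text
t: 2.27
tool_pos: [0.3951, -0.1909, 0.2534]
eef_rot: [-0.511, 0.511, -0.489, 0.489]
ft_force: [-0.2, -0.2, 0.2]
grip_width: 0.002
```

>>> drive_tool --targets '[[[0.4,1.2,0],0,0],[[0.4,2.4,0],0,0],[[0.4,3.64,0],0,0],[[0.4,3.64,-1],0,0],[[0.4,3.64,-2],0,0],[[0.4,3.64,-3],0,0],[[0.4,3.64,-3],0,0],[[0.4,3.64,-3],0,0]]'

```text
t: 2.93
tool_pos: [0.4049, -0.0998, 0.1779]
eef_rot: [-0.51, 0.511, -0.49, 0.488]
ft_force: [0.7, -0.0, 0.4]
grip_width: 0.002
```

```bash
python3 - <<'E'
from h import *
o,c=shot('side','s1.png'); print(o['tool_pos'],o['joint_pos'],o['ft_force'])
a=c['img'][100:340,180:430,::-1];cv2.imwrite('pics/s1c.png',cv2.resize(a,None,fx=2.5,fy=2.5,interpolation=cv2.INTER_CUBIC))
E
```

```text
[ 0.40489135 -0.09983067  0.17794516] [-4.00430942e-01  3.15956378e-01  2.13080192e+00 -3.73922741e-06
  6.97386208e-01 -4.42914847e-01] [ 0.71190188 -0.00137535  0.4142241 ]
```

View pics/s1c.png

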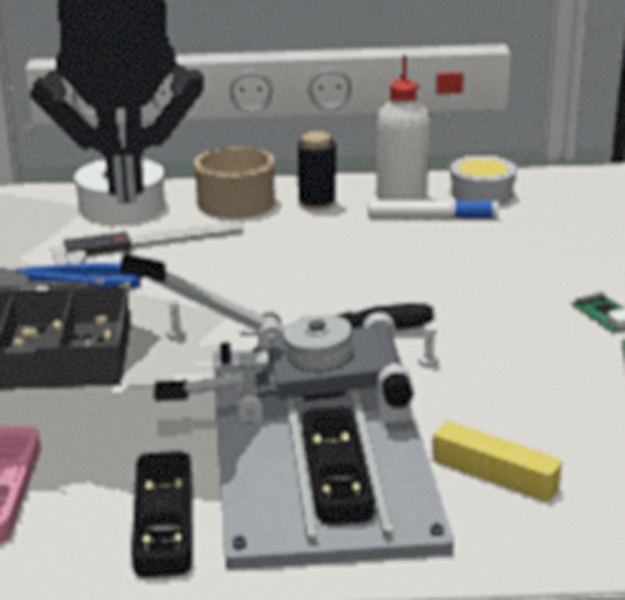

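>>> drive_tool --targets '[[[0,0,-0.6],0,0],[[0,0,-1.2],0,0],[[0,0,-1.5],0,0],[[0,0,-1.8],0,0],[[0,0,-2.1],0,0],[[0,0,-2.4],0,0],[[0,0,-2.7],0,0],[[0,0,-2.7],0,0]]'

```text
t: 3.65
tool_pos: [0.4049, -0.099, 0.1103]
eef_rot: [-0.511, 0.511, -0.489, 0.489]
ft_force: [-0.8, -0.1, 4.3]
grip_width: -0.001
```

```bash
python3 - <<'E'
from h import *
o,c=shot('side','s2.png'); print(o['tool_pos'],o['ft_force'])
a=c['img'][100:340,180:430,::-1];cv2.imwrite('pics/s2c.png',cv2.resize(a,None,fx=2.5,fy=2.5,interpolation=cv2.INTER_CUBIC))
E
```

```text
[ 0.40494755 -0.09900028  0.11029224] [-0.80364281 -0.07926772  4.25476071]
```

View pics/s2c.png

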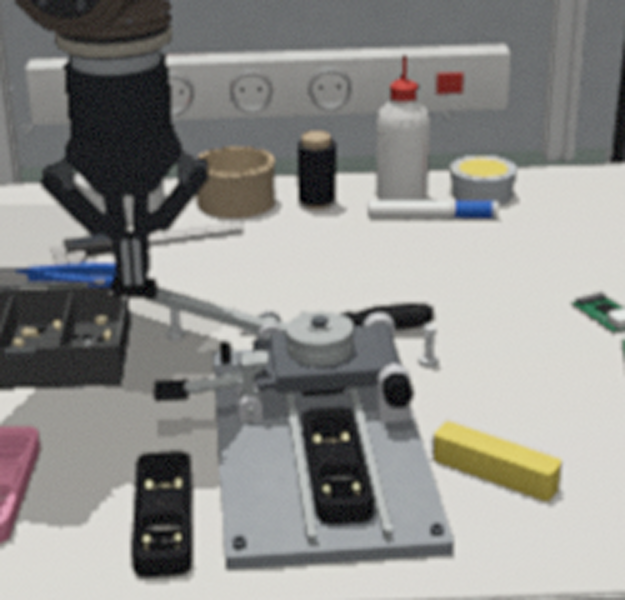

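>>> drive_tool --targets '[[[0,0,-0.2],0,0],[[0,0,-0.4],0,0],[[0,0,-0.6],0,0],[[0,0,-0.8],0,0],[[0,0,-1.0],0,0],[[0,0,-1.2],0,0],[[0,0,-1.4],0,0],[[0,0,-1.4],0,0]]'

```text
t: 4.37
tool_pos: [0.4036, -0.0985, 0.0756]
eef_rot: [-0.511, 0.512, -0.49, 0.487]
ft_force: [-6.2, -0.1, 6.5]
grip_width: 0.001
```

```bash
python3 - <<'E'
from h import *
o,c=shot('side','s3.png'); print(o['tool_pos'],o['ft_force'])
a=c['img'][160:320,200:380,::-1];cv2.imwrite('pics/s3c.png',cv2.resize(a,None,fx=3.7,fy=3.7,interpolation=cv2.INTER_CUBIC))
E
```

```text
[ 0.40355291 -0.09846428  0.07557428] [-6.19593003 -0.06113777  6.4501565 ]
```

View pics/s3c.png

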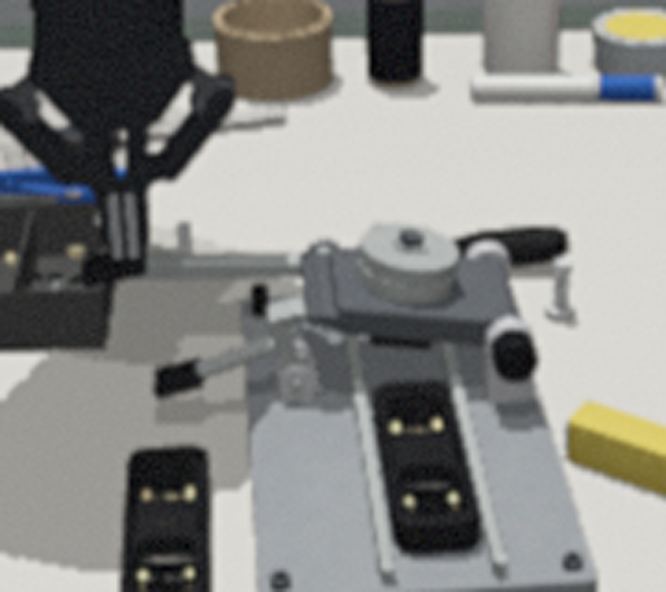

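>>> drive_tool --targets '[[[0,0,-0.1],0,0],[[0,0,-0.2],0,0],[[0,0,-0.3],0,0],[[0,0,-0.4],0,0],[[0,0,-0.4],0,0]]'

```text
t: 4.83
tool_pos: [0.4034, -0.0984, 0.0658]
eef_rot: [-0.511, 0.512, -0.49, 0.487]
ft_force: [-7.4, -0.6, 7.2]
grip_width: 0.006
```

```bash
python3 - <<'E'
from h import *
o,c=shot('side','s4.png'); print(o['tool_pos'],o['ft_force'])
a=c['img'][160:320,200:380,::-1];cv2.imwrite('pics/s4c.png',cv2.resize(a,None,fx=3.7,fy=3.7,interpolation=cv2.INTER_CUBIC))
E
```

```text
[ 0.4033692  -0.09840839  0.06581636] [-7.4050987  -0.61393833  7.21269585]
```

View pics/s4c.png

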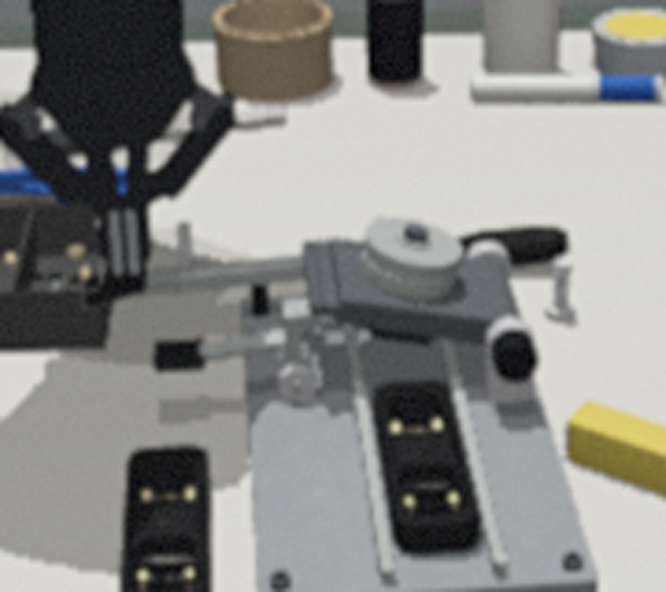

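>>> drive_tool --targets '[[[0,0,0.3],0,0],[[0,0,0.6],0,0],[[0,0,1.0],0,0],[[0,0,1.5],0,0],[[0,0,2],0,0],[[0,0,2.5],0,0],[[0,0,3],0,0],[[0,0,4],0,0],[[0,0,5],0,0],[[0,0,5],0,0]]'

```text
t: 5.72
tool_pos: [0.4067, -0.0994, 0.195]
eef_rot: [0.512, -0.51, 0.486, -0.491]
ft_force: [-0.4, 0.1, 0.8]
grip_width: 0.0
```

```bash
python3 - <<'E'
from h import *
o,c=shot('side','s5.png'); print(o['tool_pos'],o['ft_force'])
a=c['img'][100:340,180:430,::-1];cv2.imwrite('pics/s5c.png',cv2.resize(a,None,fx=2.5,fy=2.5,interpolation=cv2.INTER_CUBIC))
E
```

```text
[ 0.40669272 -0.09944192  0.19501964] [-0.41966543  0.06641045  0.8288031 ]
```

View pics/s5c.png

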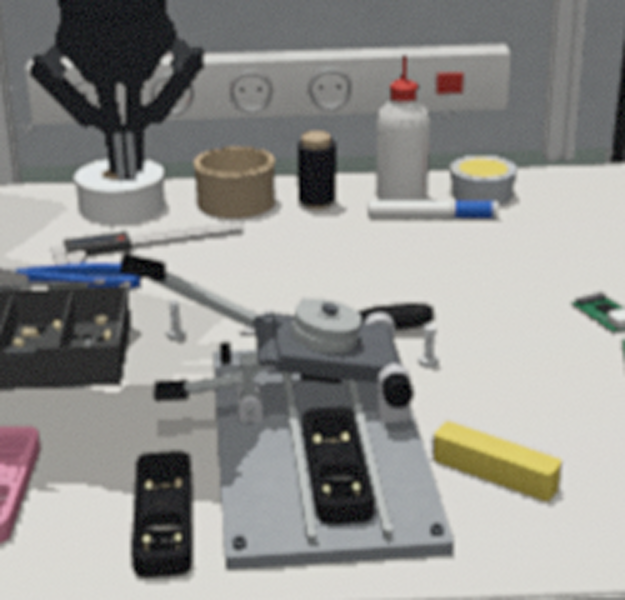

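>>> drive_tool --targets '[[[0.8,-1.4,0],0,0],[[1.6,-2.8,0],0,0],[[2.4,-4.2,0],0,0],[[3.2,-5.6,0],0,0],[[4.0,-7.0,0],0,0],[[4.8,-8.4,0],0,0],[[5.85,-9.8,0],0,0],[[5.85,-9.8,-1],0,0],[[5.85,-9.8,-2],0,0],[[5.85,-9.8,-3],0,0]]'

```text
t: 6.6
tool_pos: [0.5513, -0.3445, 0.1139]
eef_rot: [0.511, -0.511, 0.489, -0.489]
ft_force: [0.5, 0.9, -0.6]
grip_width: 0.004
```

>>> drive_tool --targets '[[[0,0,-1],0,0],[[0,0,-2],0,0],[[0,0,-2.5],0,0],[[0,0,-2.5],0,0],[[0,0,-2.5],0,0]]'

```text
t: 7.02
tool_pos: [0.5514, -0.3439, 0.0532]
eef_rot: [-0.511, 0.511, -0.489, 0.488]
ft_force: [-0.7, 0.0, 0.8]
grip_width: 0.003
```

```bash
python3 - <<'E'
from h import *
o,c=shot('side','s6.png'); print(o['tool_pos'],o['ft_force'])
a=c['img'][120:360,180:430,::-1];cv2.imwrite('pics/s6c.png',cv2.resize(a,None,fx=2.5,fy=2.5,interpolation=cv2.INTER_CUBIC))
o,c=shot('top','t6.png')
a=c['img'][140:280,230:440,::-1];cv2.imwrite('pics/t6c.png',cv2.resize(a,None,fx=3,fy=3,interpolation=cv2.INTER_CUBIC))
E
```

```text
[ 0.55140065 -0.34391639  0.0531624 ] [-0.6918061   0.04023773  0.8273635 ]
```

View pics/s6c.png

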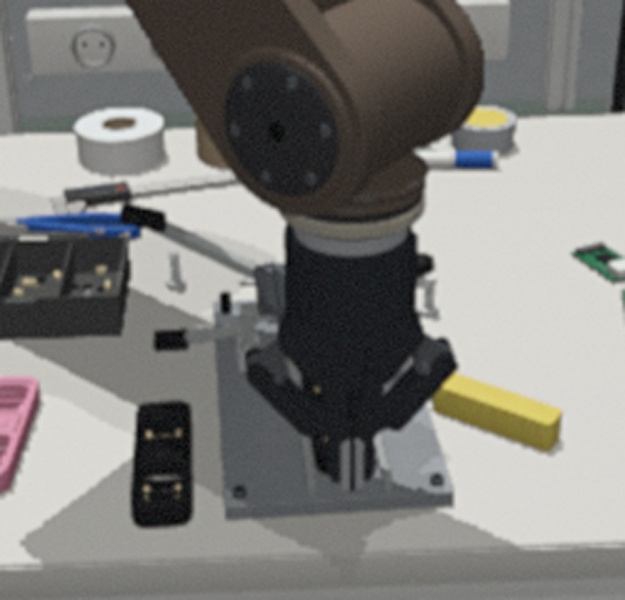

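View pics/t6c.png

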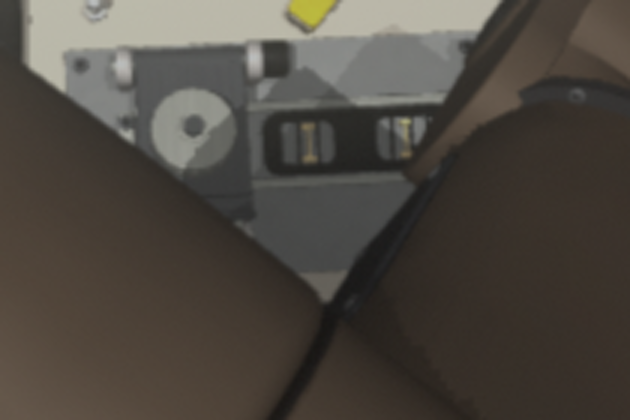

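>>> drive_tool --targets '[[[0.06,0,-0.3],0,0],[[0.06,0,-0.53],0,0],[[0.06,0,-0.53],0,0],[[0.05,0.3,-0.53],0,0],[[0.04,0.6,-0.53],0,0],[[0.03,0.8,-0.53],0,0],[[0.02,1.0,-0.53],0,0],[[0.01,1.2,-0.53],0,0],[[0,1.4,-0.53],0,0],[[-0.01,1.6,-0.53],0,0]]'

```text
t: 7.95
tool_pos: [0.5511, -0.3034, 0.0402]
eef_rot: [0.511, -0.511, 0.489, -0.489]
ft_force: [0.5, -0.5, -0.3]
grip_width: 0.002
```

>>> drive_tool --targets '[[[-0.01,0.2,0],0,0],[[-0.02,0.4,0],0,0],[[-0.03,0.6,0],0,0],[[-0.04,0.8,0],0,0],[[-0.05,1.0,0],0,0],[[-0.05,1.2,0],0,0],[[-0.06,1.4,0],0,0],[[-0.07,1.6,0],0,0],[[-0.08,1.8,0],0,0],[[-0.08,1.8,0],0,0]]'

```text
t: 8.78
tool_pos: [0.549, -0.2579, 0.0401]
eef_rot: [0.511, -0.511, 0.489, -0.488]
ft_force: [-0.1, 0.8, -0.7]
grip_width: 0.003
```

```bash
python3 - <<'E'
from h import *
p=np.load('p.npy')
o,c=shot('side','s7.png'); print(o['tool_pos'],o['ft_force'])
d=o['tool_pos'][:2]-p[:2]; cs,s=np.cos(p[2]),np.sin(p[2]); print('jig',cs*d[0]+s*d[1],-s*d[0]+cs*d[1])
a=c['img'][120:360,180:430,::-1];cv2.imwrite('pics/s7c.png',cv2.resize(a,None,fx=2.5,fy=2.5,interpolation=cv2.INTER_CUBIC))
o,c=shot('top','t7.png')
a=c['img'][140:280,230:440,::-1];cv2.imwrite('pics/t7c.png',cv2.resize(a,None,fx=3,fy=3,interpolation=cv2.INTER_CUBIC))
E
```

```text
[ 0.54901504 -0.25790732  0.04007654] [-0.07230857  0.83722056 -0.73626814]
jig -0.000725690575924576 -0.08378122955661879
```

View pics/s7c.png

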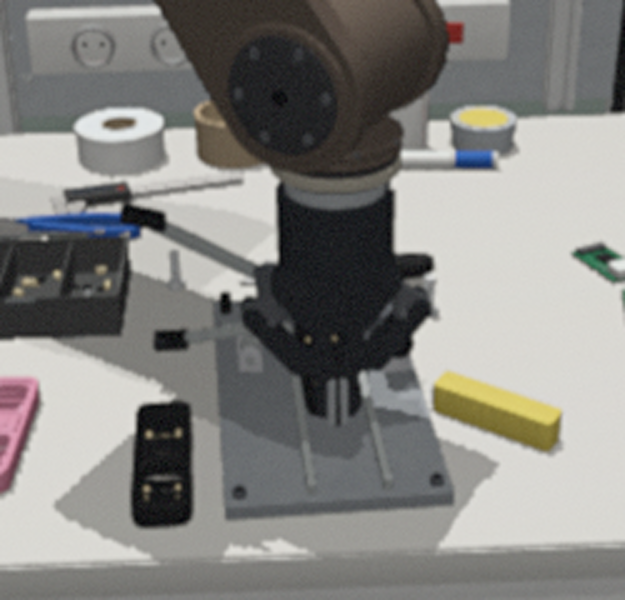

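View pics/t7c.png

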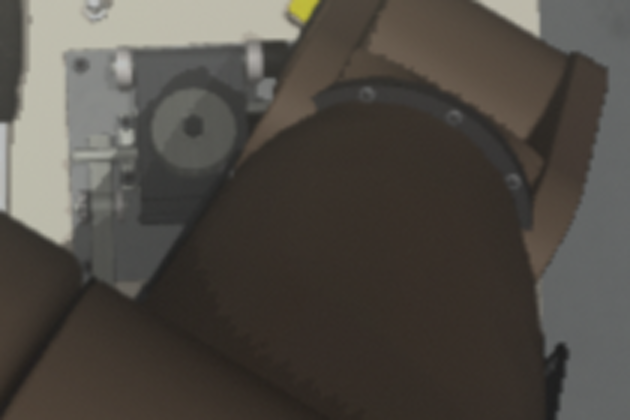

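>>> drive_tool --targets '[[[0,0.1,0],0,0],[[-0.01,0.2,0],0,0],[[-0.01,0.3,0],0,0],[[-0.02,0.4,0],0,0],[[-0.02,0.45,0],0,0],[[-0.02,0.5,0],0,0]]'

```text
t: 9.38
tool_pos: [0.5486, -0.2462, 0.0401]
eef_rot: [0.511, -0.511, 0.489, -0.489]
ft_force: [0.4, 0.4, 0.0]
grip_width: 0.001
```

>>> drive_tool --targets '[[[0,0.04,0],0,0],[[0,0.08,0],0,0],[[0,0.08,0],0,0]]'

```text
t: 9.63
tool_pos: [0.5486, -0.2442, 0.0401]
eef_rot: [0.511, -0.511, 0.489, -0.489]
ft_force: [0.2, -0.5, -0.3]
grip_width: -0.004
```

>>> drive_tool --targets '[[[0,0.04,0],0,0],[[0,0.08,0],0,0],[[0,0.08,0],0,0]]'

```text
t: 9.88
tool_pos: [0.549, -0.2431, 0.0403]
eef_rot: [-0.511, 0.511, -0.488, 0.489]
ft_force: [0.9, -5.2, 1.2]
grip_width: -0.001
```

>>> drive_tool --targets '[[[0,0.04,0],0,0],[[0,0.08,0],0,0],[[0,0.08,0],0,0]]'

```text
t: 10.13
tool_pos: [0.5497, -0.2429, 0.0408]
eef_rot: [-0.511, 0.511, -0.487, 0.491]
ft_force: [-0.5, -16.5, 0.9]
grip_width: -0.002
```

>>> drive_tool --targets '[[[0,-0.2,0],0,0],[[0,-0.5,0],0,0],[[0,-1.0,0],0,0],[[0,-1.4,0.6],0,0],[[0,-1.4,1.8],0,0],[[0,-1.4,3],0,0],[[0,-2.5,4],0,0],[[0,-3.5,5.5],0,0],[[0,-5,6],0,0],[[0,-6,6],0,0]]'

```text
t: 10.97
tool_pos: [0.5492, -0.3943, 0.1949]
eef_rot: [0.511, -0.511, 0.486, -0.491]
ft_force: [1.0, -0.2, 0.4]
grip_width: -0.001
```

```bash
python3 - <<'E'
from h import *
o,c=shot('side','s8.png'); print(o['tool_pos'],o['ft_force'])
o,c=shot('top','t8.png')
a=c['img'][140:280,230:440,::-1];cv2.imwrite('pics/t8c.png',cv2.resize(a,None,fx=3.5,fy=3.5,interpolation=cv2.INTER_CUBIC))
E
```

```text
[ 0.54921321 -0.39426039  0.19486996] [ 0.96822929 -0.18116554  0.38635026]
```

View pics/s8.png

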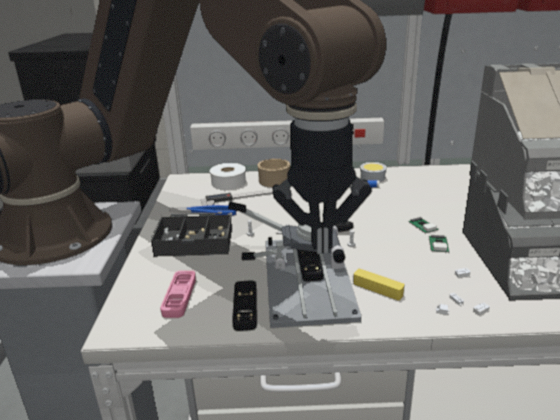

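View pics/t8c.png

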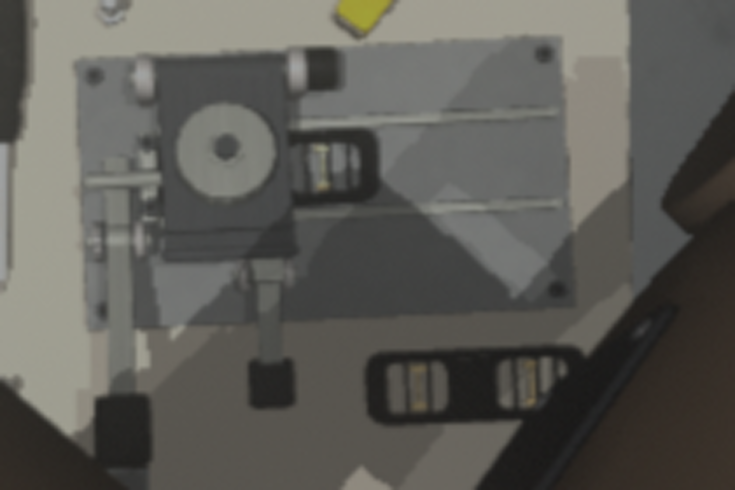

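```bash
python3 - <<'E'
from fit import *
p=np.load('p.npy')
w=ray('top',(380/3.5+230,165/3.5+140),.027); d=w[:2]-p[:2]; c,s=np.cos(p[2]),np.sin(p[2]); print(c*d[0]+s*d[1],-s*d[0]+c*d[1])
w=ray('top',(271/3.5+230,384/3.5+140),.038); print(w)
E
```

```text
-0.00033792038788865676 -0.059555923605941564
[ 0.43356251 -0.17522834  0.038     ]
```

>>> drive_tool --targets '[[[-0.8,1.4,0],0,0],[[-1.6,2.8,0],0,0],[[-2.4,4.2,0],0,0],[[-3.2,5.6,0],0,0],[[-4.0,7.0,0],0,0],[[-4.8,8.3,0],0,0],[[-4.8,8.73,-1],0,0],[[-4.8,8.73,-2.3],0,0],[[-4.8,8.73,-3.5],0,0],[[-4.8,8.73,-4],0,0]]'

```text
t: 11.9
tool_pos: [0.4275, -0.1712, 0.0874]
eef_rot: [-0.511, 0.511, -0.49, 0.487]
ft_force: [0.3, 0.2, 0.1]
grip_width: 0.003
```

```bash
python3 - <<'E'
from h import *
o,c=shot('side','s9.png'); print(o['tool_pos'],o['ft_force'])
a=c['img'][120:360,180:430,::-1];cv2.imwrite('pics/s9c.png',cv2.resize(a,None,fx=2.5,fy=2.5,interpolation=cv2.INTER_CUBIC))
E
```

```text
[ 0.42745023 -0.17121269  0.08743698] [0.27602183 0.2058219  0.05649857]
```

View pics/s9c.png

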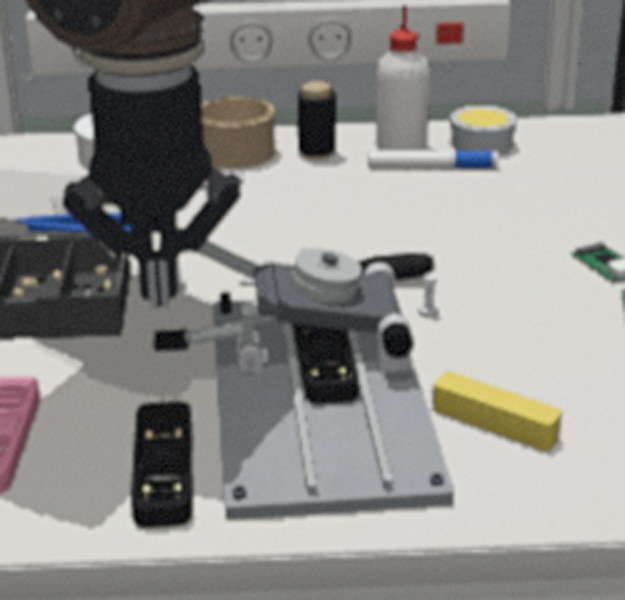

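>>> drive_tool --targets '[[[0,-0.24,-0.4],0,0],[[0,-0.24,-0.8],0,0],[[0,-0.24,-1.0],0,0],[[0,-0.24,-1.15],0,0],[[0,-0.24,-1.3],0,0],[[0,-0.24,-1.45],0,0],[[0,-0.24,-1.55],0,0],[[0,-0.24,-1.65],0,0],[[0,-0.24,-1.75],0,0],[[0,-0.24,-1.75],0,0]]'

```text
t: 12.78
tool_pos: [0.4287, -0.1782, 0.0461]
eef_rot: [0.511, -0.511, 0.489, -0.489]
ft_force: [-1.0, -0.2, 1.0]
grip_width: -0.003
```

```bash
python3 - <<'E'
from h import *
o,c=shot('side','s10.png'); print(o['tool_pos'],o['ft_force'])
a=c['img'][120:360,180:430,::-1];cv2.imwrite('pics/s10c.png',cv2.resize(a,None,fx=2.5,fy=2.5,interpolation=cv2.INTER_CUBIC))
E
```

```text
[ 0.4287106  -0.1781962   0.04613648] [-0.99643911 -0.21917129  0.96249872]
```

View pics/s10c.png

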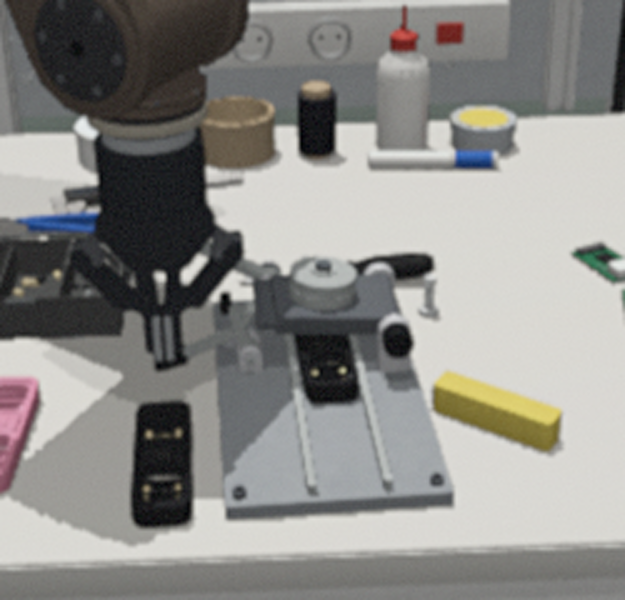

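>>> drive_tool --targets '[[[0,0,0],0,0],[[0,0,0],0,0],[[0,0,0],0,0],[[0,0,0],0,0],[[0,0,0.4],0,0],[[0,0,1],0,0],[[0,0,2],0,0],[[0,0,3.5],0,0],[[0,0,5],0,0],[[0,0,6],0,0]]'

```text
t: 13.67
tool_pos: [0.4288, -0.1782, 0.1993]
eef_rot: [0.511, -0.511, 0.488, -0.49]
ft_force: [-0.1, -1.1, -0.3]
grip_width: -0.002
```

>>> drive_tool --targets '[[[0,-1.5,0],0,0],[[0,-3,0],0,0],[[0,-4.5,0],0,0],[[0,-6,0],0,0],[[0,-7.5,0],0,0],[[0,-9,0],0,0],[[0,-10,0],0,0],[[0,-10,0],0,0]]'

```text
t: 14.33
tool_pos: [0.4281, -0.4325, 0.1958]
eef_rot: [-0.51, 0.51, -0.489, 0.49]
ft_force: [-0.1, 1.2, -0.3]
grip_width: -0.003
```

```bash
python3 - <<'E'
from h import *
o,c=shot('side','s11.png'); print(o['tool_pos'],o['ft_force'])
a=c['img'][120:360,180:430,::-1];cv2.imwrite('pics/s11c.png',cv2.resize(a,None,fx=2.5,fy=2.5,interpolation=cv2.INTER_CUBIC))
o,c=shot('top','t11.png')
a=c['img'][100:400,190:440,::-1];cv2.imwrite('pics/t11c.png',cv2.resize(a,None,fx=2,fy=2,interpolation=cv2.INTER_CUBIC))
E
```

```text
[ 0.4281257  -0.43247728  0.19584028] [-0.13205849  1.21437344 -0.27518821]
```

View pics/s11c.png

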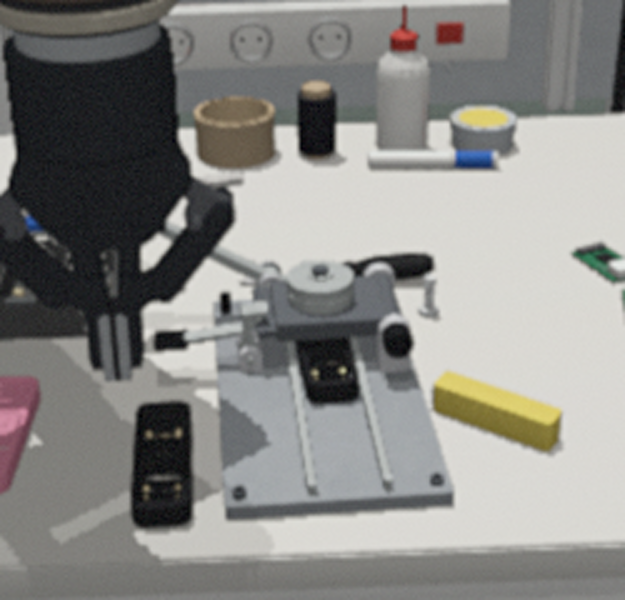

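View pics/t11c.png

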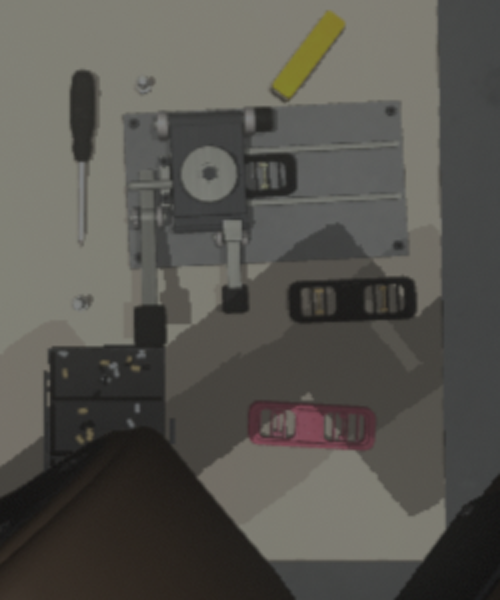

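```bash
python3 -c "
from plant import manip
print(manip.finish_job())"
```

```text
the job is handed in; nothing more can be done
None
```

The black grille bar is clamped under the flap, and I handed the job in at about 14.4 s of the 54 s allowed. `finish_job` reports no verdict.

- **Lift:** I pressed the lever's paddle down until the catch's release tab sprang back up, then let the lever return. The pictures showed the flap staying up on its catch and the lever back at rest.
- **Push:** I pushed the bar along its channel with the closed fingertips until the end stop pushed back with about 16 N.
- **Clamp:** I pressed the release tab, the flap came down on the bar, and I moved the arm clear.

**Last checks:**
- The top view put the bar's rear end at y = -59.6 mm in the jig's frame before the release. The expected value is -58.5 mm, so it agrees within the calibration error. It sat at the same pixel after the clamping.
- The flap looks flat on the bar, and the lever and catch are back at rest.
- The spare bar, screwdriver, hex keys, bolts and tray look unmoved by eye. I did not re-measure their positions.
- The side camera disagreed with the fitted jig pose by up to about 3 pixels at one base-plate corner. I relied on the top view and contact forces there.

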